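# Put the white thread cone away in its drawer

### The job

Put the cone of white thread away: pull the green drawer well open, stand the white cone upright in the empty front compartment of that drawer, setting it down without dropping it, and then push the drawer fully shut again without slamming it. The two cones already standing behind the divider must not be knocked over, and the pink drawer, the rose cone, the jar and the shears are to be left where they are.

Things in the scene. Friction and masses are not known exactly. Their poses are not given: they have to be found in the camera images.
- green_handle (a point): middle of the green drawer's steel bar handle; moves with the drawer. The level bar is 110 mm long (along y), 11 mm thick, its centre line 112 mm above the table and 40 mm out from the front panel (34 mm of free room behind it); two 9 mm posts hold it, 50 mm to either side of the middle. x points into the unit, y along the bar, z up
- green_drawer (a joint): how far the green drawer is pulled out of its fixed green unit (228 mm deep, 190 wide, 150 high, front towards the robot, on the table), in m: 0 fully shut, 0.17 the stop. Runs freely (1.5 N of friction, slight damping), stays where it is left, may start up to 0.012 ajar. It opens along -x of the handle point
- green_bay (a point): centre of the floor (20 mm above the table) of the green drawer's empty front compartment; moves with the drawer, axes as the handle's. 104 mm long (x), 154 mm wide (y), between the front panel (top edge 147 mm above the table, outer face at x -68 mm, handle bar at -108 mm), side walls 40 mm and a rear divider 34 mm above the floor. Fully uncovered once the drawer is out by 0.12
- white_cone_mid (a point): the white cone of thread, standing upright on the table: 108 mm tall, flat grey foot 60 mm in diameter, thread tapering from 58 mm just above the foot to 44 mm at 86 mm height, a grey core 26 mm across and 18 mm tall above it; about 0.14 kg. The point is on its axis, half-way up (54 mm above the foot), where it is 50 mm across. z points up along the axis
- navy_cone_mid (a point): dark blue cone of the same size, standing in the rear compartment of the green drawer, behind the divider; hidden while the drawer is shut. The point is on its axis, half-way up; it rides along with the drawer
- sand_cone_mid (a point): yellow-brown (sand) cone of the same size, standing beside the dark blue one in the rear compartment of the green drawer. Point and axes likewise
- rose_cone_mid (a point): dusty-rose cone of the same size, standing on the table; not to be moved. The point is on its axis, half-way up
- jar_mid (a point): closed amber glass jar, 64 mm in diameter and 85 mm tall, standing on the table; not to be moved. The point is on its axis, half-way up
- shears: pair of black-handled steel shears lying flat on the table, about 210 mm long along its own x (blades to +x), 100 mm wide over the handles, 12 mm thick; not to be moved. Origin at the pivot, on the table
- pink_handle (a point): middle of the bar handle of the pink drawer, in a pink unit of the same make and size standing beside the green one; to be left as it is (it may be a little ajar). Axes as for the green handle

How it is judged:
On the way, in this order (a step that is already met when the one before it is completed fails the run):
1. the green drawer is pulled open, by 100 mm or more (value of joint green_drawer above 0.1 m), for 0.2 s.
2. the white cone stands upright on the floor of the open drawer's front compartment, let go (x of white_cone_mid in the frame of green_bay between -0.035 and 0.035 m and y of white_cone_mid in the frame of green_bay between -0.055 and 0.055 m and z of white_cone_mid in the frame of green_bay between 0.047 and 0.061 m and angle between white_cone_mid's own z axis and vertical below 0.12 rad and contact force between the fingers and white_cone below 0.05 N and value of joint green_drawer above 0.05 m), for 0.3 s.
At the end, for the whole second after the job is handed in: green drawer shut within 5 mm; white cone upright (within 7 degrees), still, on the floor of its front compartment; the blue and sand cones still upright in the rear one; pink drawer within 12 mm, and rose cone, jar and shears within 30 mm, of their start (value of joint green_drawer below 0.005 m and x of white_cone_mid in the frame of green_bay between -0.035 and 0.035 m and y of white_cone_mid in the frame of green_bay between -0.055 and 0.055 m and z of white_cone_mid in the frame of green_bay between 0.047 and 0.061 m and angle between each of white_cone_mid, navy_cone_mid, sand_cone_mid's own z axis and vertical below 0.12 rad and horizontal distance between each of navy_cone_mid, sand_cone_mid and green_bay below 0.16 m and linear speed of white_cone below 0.02 m/s and distance of pink_handle from where it was at the start of the episode below 0.012 m and distance of each of rose_cone_mid, jar_mid, shears from where it was at the start of the episode below 0.03 m); the robot touches nothing.
It fails at once if a cone in the drawer is knocked over (angle between any of navy_cone_mid, sand_cone_mid's own z axis and vertical above 0.5 rad).
It fails at once if the rose cone, the jar or the shears are moved (30 mm) or knocked over (distance of any of rose_cone_mid, jar_mid, shears from where it was at the start of the episode above 0.03 m).
It fails at once if the pink drawer is moved by more than 12 mm (distance of pink_handle from where it was at the start of the episode above 0.012 m).
It fails at once if the white cone is dropped, or the drawer slammed with it (it goes faster than 0.6 m/s while the fingers do not hold it) (linear speed of white_cone above 0.6 m/s and contact force between the fingers and white_cone below 0.05 N).
It also fails if it takes over 72 s, if anything falls off the work surface, if the arm or the gripper's body presses on something with over 40 N, if the wrist force passes 120 N, or if a joint passes its speed limit or range.

### The arm

A 6-joint arm with a two-finger parallel gripper is mounted at the origin on the work surface. World frame = base frame: x ahead of the robot, y to its left, z up, the work surface at z = 0. Lengths are in m, angles in rad, forces in N, time in s.
With the tool pointing down it reaches from about 0.425 to 0.95 m from the base axis. Payload 3.5 kg.
Tool frame: the origin (TCP) lies on the centre line of the jaws, within the pads' length; the fingertips stand 14 mm ahead of it and the grasp point (between the pads) lies 5 mm behind it (ctrl.tip_reach is the distance from the TCP to the fingertips, in m); z points along the fingers, y is the line along which they close (so a half turn about z gives the same grasp; the last joint's range is limited). The gripper opens to 85 mm and grips with 20 to 120 N. Pads are 22 mm wide; open, the fingers measure 114 mm over their backs; the gripper's body (76 mm by 85 mm) begins 54 mm behind the grasp point. The pads swing forward as they close: fully open they stand 13 mm farther back than shut.
Start: joints at [-1.291, 0.286, 1.577, -0, 1.279, -0.15], TCP at [0.281, -0.614, 0.245] pointing down, gripper open.
Joint ranges: [-2.77, 2.77], [-0.9, 2.22], [0.21, 2.48], [-1.53, 4.67], [0.24, 2.81], [-2.84, 2.84]. Speed limits (rad/s): [2.79, 2.79, 3.14, 3.14, 3.14, 3.14].

### API

Orientations are given as a unit quaternion [x, y, z, w].
In Python, from plant import get_state, imaging, workorder, ctrl gives the robot as it stands. The module is installed in compiled form; this text tells all that it offers.
- The arm moves only by the shell command python3 -m jog 'ROWS' [FORCE]. ROWS is JSON, a list of rows, each a list of 7 numbers: the closure, from 0 (fully open) to 1 (shut), then the shift along the tool's x, y, z in mm, then the turn, a rotation vector about the tool's x, y, z in rad. In form: [[gripper, tx, ty, tz, ax, ay, az], ...]. A call has 1 to 12 rows; each row is the pose to reach, as a shift and turn from the pose commanded when the call began, along the tool's axes at that moment; what a row does not reach only later rows make up. A row lasts 1/10 s, in which the tool goes at most 50 mm and 8.59 degrees, less where a joint would pass 70% of its speed; a pose out of reach is approached as far as the arm can. A call with a gripper value outside its range is refused whole. The fingers move at their own pace and stop on an object; FORCE is the grip in N (left out, the last holds). Time passes only in rows, so rows that repeat a pose let the fingers close. It gives the time, the measured TCP pose, the force, the opening and the grip force at its end, in the units of the state.
- get_state(): the state, without advancing time (a new reading comes with each control period).
- imaging.read_camera(name): name is "scene" or "top" or "wrist"; returns a dict with "image" (384x512x3 uint8, blue, green, red), "fx", "fy", "cx", "cy" (pixels), "R" (3x3) and "t" (3): a world point X has camera coordinates R X + t; the wrist camera has in their place "tool_from_camera" (4x4, takes a point from camera to tool coordinates, whose origin is the TCP and whose axes are the flange's). Camera axes: x right, y down, z forward; pixel columns grow to the right and rows downward; lengths in m; the calibration is good to about 2 mm. A picture is of the moment at which its call begins: read the wrist's pose just before it. There is no depth.
- workorder.sign_off(): hands the job in; it is judged then, once.
The state is a dict: "time": time; "qpos": joint angles; "dq": joint speeds; "joint_efforts": joint torques, N m; "eef_pos": TCP position; "tcp_rot": TCP orientation; "contact_force": force on the tool from outside, world axes, zero at the start; "wrist_torque": the same for the moment, N m; "opening": opening from 0.0 (shut) to 1.0 (fully open); "finger_force": force on a finger pad.
Only numpy, scipy, OpenCV 4.12 (cv2) and the standard library are available. Lean on these libraries where they do the work, as an engineer would, in place of code of your own. Each camera call takes 0.05 s, during which the arm holds its last target. There are 200 camera calls.

## Working session

There is one attempt and no reset: what is moved stays moved. The work goes in short steps, Python scripts to look and compute and a shell command to move; the robot and the scene stay as the last step left them, time stands still between calls to the robot, and variables do not carry over. Pictures are saved under pics/ and viewed, at most 10 in all, crops included, and the job is handed in when it is done.

```bash
mkdir -p pics
cat > h.py <<'E'
import numpy as np, cv2
from plant import get_state, imaging, workorder, ctrl
from scipy.spatial.transform import Rotation as Ro
def cam(n):
    s=get_state(); c=imaging.read_camera(n)
    if n=="wrist":
        T=np.eye(4);T[:3,:3]=Ro.from_quat(s["tcp_rot"]).as_matrix();T[:3,3]=s["eef_pos"]
        M=np.linalg.inv(T@np.array(c["tool_from_camera"]));c["R"]=M[:3,:3];c["t"]=M[:3,3]
    c["R"]=np.array(c["R"]);c["t"]=np.array(c["t"]).ravel()
    return c
def ray(c,u,v,z):
    d=c["R"].T@np.array([(u-c["cx"])/c["fx"],(v-c["cy"])/c["fy"],1]);o=-c["R"].T@c["t"]
    return o+d*(z-o[2])/d[2]
def proj(c,X):
    p=c["R"]@np.array(X)+c["t"];return [round(c["fx"]*p[0]/p[2]+c["cx"],1),round(c["fy"]*p[1]/p[2]+c["cy"],1)]
E
python3 - <<'E'
from h import *
s=get_state();print(s["eef_pos"],Ro.from_quat(s["tcp_rot"]).as_matrix().round(3))
for n in("scene","top"):
    c=cam(n);cv2.imwrite(f"pics/{n}0.png",c["image"]);print(n,c["fx"],-c["R"].T@c["t"],c["R"].round(3).tolist())
E
```

```text
[ 0.28114449 -0.61296896  0.24393851] [[ 0.909  0.417 -0.001]
 [ 0.417 -0.909  0.002]
 [ 0.    -0.002 -1.   ]]
scene 411.1995354251645 [1.1975983  0.75662123 0.93642359] [[-0.798, 0.603, 0.007], [0.4, 0.538, -0.742], [-0.451, -0.589, -0.67]]
top 363.77860396243983 [0.43056009 0.02751707 1.17594794] [[0.009, -1.0, 0.022], [-0.986, -0.013, -0.167], [0.167, -0.02, -0.986]]
```

View pics/top0.png

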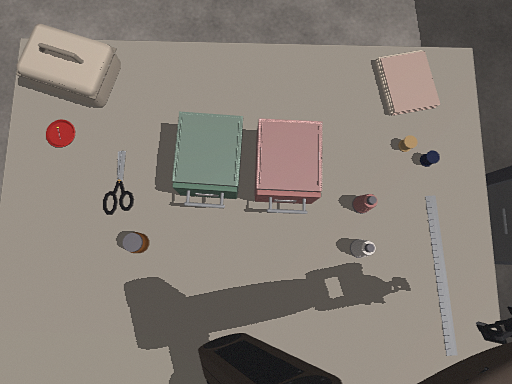

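View pics/scene0.png

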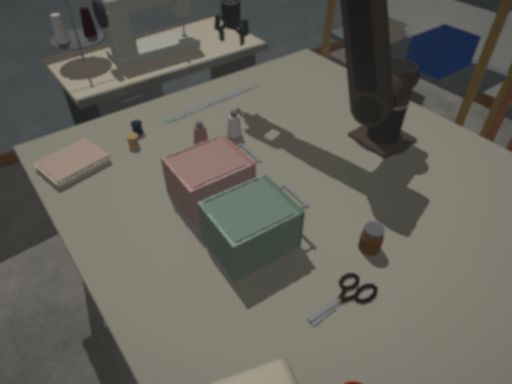

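The top view shows the green unit at about (208,152) with its handle near (205,204). The white cone is at (363,248), the rose cone at (366,203), the jar at (136,243) and the shears at (119,185).

Run:
```python
from h import *
c=cam("top");im=c["image"]
cv2.imwrite("pics/z.png",cv2.resize(im[100:270,165:385],None,fx=3.5,fy=3.5,interpolation=cv2.INTER_CUBIC))
h=cv2.cvtColor(im,cv2.COLOR_BGR2HSV)
def blob(m,n):
    k,l,st,ce=cv2.connectedComponentsWithStats(m.astype(np.uint8));i=1+st[1:,4].argmax()
    r=cv2.minAreaRect(np.argwhere(l==i)[:,::-1].astype(np.float32));print(n,st[i],ce[i].round(1),r);return r
g=(h[...,0]>50)&(h[...,0]<95)&(h[...,1]>50)
r=blob(g,"green")
for p in cv2.boxPoints(r):print(p,ray(c,*p,.15).round(3))
for n,p,z in(("bar",(205,205),.112),("barL",(186,204.5),.112),("barR",(224,206),.112),("core",(368,247.5),.108),("rose",(371,200),.108),("jar",(131,241),.085)):print(n,ray(c,*p,z).round(3))
```

```text
green [173 182  64  16 414] [204. 189.] ((204.33505249023438, 190.1856689453125), (63.57390594482422, 11.75900936126709), 4.316027641296387)
[172.19577 193.65628] [0.598 0.218 0.15 ]
[173.08072 181.93063] [0.632 0.217 0.15 ]
[236.47433 186.71506] [0.621 0.035 0.15 ]
[235.58939 198.4407 ] [0.587 0.037 0.15 ]
bar [0.572 0.127 0.112]
barL [0.573 0.183 0.112]
barR [0.569 0.071 0.112]
core [ 0.453 -0.351  0.108]
rose [ 0.593 -0.367  0.108]
jar [0.465 0.345 0.085]
```

View pics/z.png

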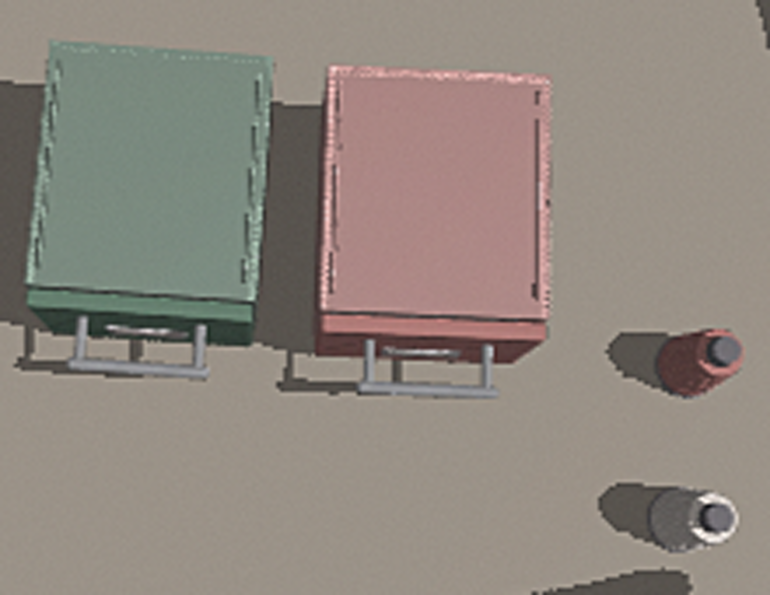

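The zoom puts the green bar's ends at zoomed (72,361) and (207,374), and the white core top at (717,516). The drawers look shut, with the unit yawed slightly.

```bash
cat >> h.py <<'E'
def go(p,yaw):
    "shift mm / turn from current pose to world p with tool down, tool x at yaw"
    s=get_state();R=Ro.from_quat(s["tcp_rot"]);d=R.inv().apply(np.array(p)-s["eef_pos"])*1000
    T=Ro.from_matrix(np.array([[np.cos(yaw),np.sin(yaw),0],[np.sin(yaw),-np.cos(yaw),0],[0,0,-1]]))
    print("go",p,yaw,d.round(1),(R.inv()*T).as_rotvec().round(4))
E
python3 - <<'E'
from h import *
c=cam("top")
q=lambda X,Y,z:ray(c,165+(X+.5)/3.5-.5,100+(Y+.5)/3.5-.5,z)
for n,X,Y,z in(("barL",72,361,.112),("barR",207,374,.112),("core",717,516,.108),("rose",724,349,.108),("fl",28,283,.15),("fr",255,299,.15),("bl",50,42,.15),("br",273,58,.15),("pfl",320,312,.15),("pbl",330,67,.15),("pbarL",360,389,.112)):print(n,q(X,Y,z).round(4))
go([.50,.127,.25],1.52)
E
```

```text
barL [0.5776 0.1856 0.112 ]
barR [0.5679 0.072  0.112 ]
core [ 0.4539 -0.3559  0.108 ]
rose [ 0.5952 -0.3687  0.108 ]
fl [0.6363 0.2182 0.15  ]
fr [0.6254 0.0323 0.15  ]
bl [0.8443 0.2086 0.15  ]
br [0.8334 0.0198 0.15  ]
pfl [ 0.6153 -0.021   0.15  ]
pbl [ 0.8262 -0.0285  0.15  ]
pbarL [ 0.5567 -0.0568  0.112 ]
go [0.5, 0.127, 0.25] 1.52 [ 507.3 -581.8   -4.6] [-1.2000e-03 -1.0000e-03 -1.0903e+00]
```

```bash
python3 -m jog '[[0,507,-582,0,0,0,-1.0],[0,507,-582,0,0,0,-1.0],[0,507,-582,0,0,0,-1.0],[0,507,-582,0,0,0,-1.0],[0,507,-582,0,0,0,-1.0],[0,507,-582,0,0,0,-1.06],[0,507,-582,0,0,0,-1.06],[0,507,-582,0,0,0,-1.06],[0,507,-582,0,0,0,-1.06],[0.65,507,-582,0,0,0,-1.06],[0.65,507,-582,0,0,0,-1.06],[0.65,507,-582,0,0,0,-1.06]]'
python3 - <<'E'
from h import *
s=get_state();print(s["eef_pos"],s["opening"])
go([.50,.127,.25],1.513)
E
```

```text
time: 1.4
eef_pos: [0.4511, -0.0361, 0.2455]
tcp_rot: [0.735, 0.678, 0.0, 0.0]
contact_force: [1.2, -0.3, 0.6]
opening: 0.513
finger_force: 0.0
[ 0.45108257 -0.03606137  0.24553957] 0.5126169115954665
go [0.5, 0.127, 0.25] 1.513 [166.5  35.5  -4.5] [ 0.001   0.0003 -0.0235]
```

```bash
python3 -m jog '[[0.65,166,35,-4,0,0,-0.023],[0.65,166,35,-4,0,0,-0.023],[0.65,166,35,-4,0,0,-0.023],[0.65,166,35,-4,0,0,-0.023],[0.65,166,35,-4,0,0,-0.023],[0.65,166,35,-4,0,0,-0.023]]'
python3 - <<'E'
from h import *
c=cam("wrist");cv2.imwrite("pics/w1.png",c["image"])
s=get_state();print(s["eef_pos"],s["opening"])
print(proj(c,[.5776,.1856,.112]),proj(c,[.5679,.072,.112]))
E
```

```text
time: 2.0
eef_pos: [0.499, 0.1245, 0.249]
tcp_rot: [0.727, 0.687, -0.001, -0.0]
contact_force: [0.2, -1.1, 0.0]
opening: 0.353
finger_force: 0.0
[0.49902898 0.12389432 0.24901467] 0.35433251479109656
[np.float64(337.6), np.float64(111.4)] [np.float64(323.6), np.float64(231.9)]
```

View pics/w1.png

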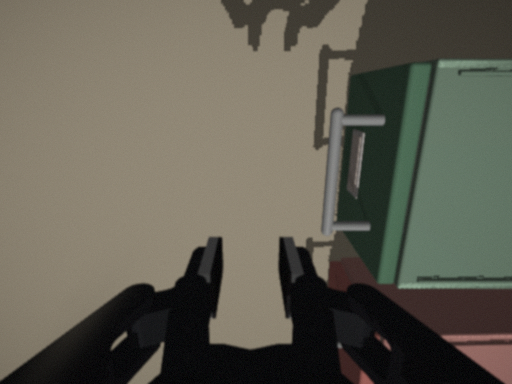

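The wrist view shows the bar running from (337,110) to (327,232), within about 3 px of the prediction, with the fingers pre-closed at columns 215 and 287.

Run:
```python
from h import *
c=cam("wrist")
a,b=ray(c,337,111,.112),ray(c,327,231,.112);m=(a+b)/2;print(a,b,m,np.linalg.norm(a-b),np.arctan2(*(b-a)[:2]))
m=(m*.5+.5*np.array([.5727,.1288,.112]))
go([m[0],m[1],.18],1.513);go([m[0],m[1],.107],1.513)
```

```text
[0.57715442 0.1852627  0.112     ] [0.57115156 0.07204381 0.112     ] [0.57415299 0.12865326 0.112     ] 0.11337791507183795 -3.0886222341656024
go [np.float64(0.5734264947515032), np.float64(0.1287266290642312), 0.18] 1.513 [ 9.6 74.  69.1] [-0.0005  0.0004 -0.0013]
go [np.float64(0.5734264947515032), np.float64(0.1287266290642312), 0.107] 1.513 [  9.6  74.  142.1] [-0.0005  0.0004 -0.0013]
```

```bash
python3 -m jog '[[0.65,8,50,30,0,0,0],[0.65,8,74,50,0,0,0],[0.65,8,74,65,0,0,0],[0.65,8,74,65,0,0,0],[0.65,8,74,80,0,0,0],[0.65,8,74,95,0,0,0],[0.65,8,74,110,0,0,0],[0.65,8,74,125,0,0,0],[0.65,8,74,135,0,0,0],[0.65,8,74,141,0,0,0],[0.65,8,74,141,0,0,0],[0.65,8,74,141,0,0,0]]' 30
python3 -m jog '[[1,0,0,0,0,0,0],[1,0,0,0,0,0,0],[1,0,0,0,0,0,0],[1,0,0,0,0,0,0],[1,0,0,0,0,0,0]]' 40
```

```text
time: 3.3
eef_pos: [0.5746, 0.1282, 0.1154]
tcp_rot: [0.727, 0.687, -0.0, 0.001]
contact_force: [-20.9, -3.9, 31.4]
opening: 0.351
finger_force: 14.4
time: 3.8
eef_pos: [0.575, 0.1286, 0.1139]
tcp_rot: [0.727, 0.687, 0.001, 0.001]
contact_force: [-10.9, -0.6, 23.6]
opening: 0.112
finger_force: 39.2
```

```bash
python3 -m jog '[[1,0,0,-4,0,0,0],[1,0,0,-8,0,0,0],[1,0,0,-8,0,0,0]]' 40
python3 - <<'E'
from h import *
c=cam("wrist");cv2.imwrite("pics/w2.png",c["image"]);print(get_state()["contact_force"])
E
```

```text
time: 4.1
eef_pos: [0.572, 0.1287, 0.1142]
tcp_rot: [0.727, 0.686, -0.001, -0.002]
contact_force: [-0.5, 2.1, -6.4]
opening: 0.105
finger_force: 39.8
[-0.41457205  2.1517616  -6.17944185]
```

View pics/w2.png

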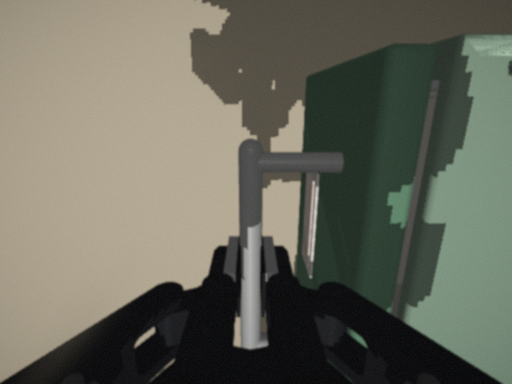

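The fingers straddle the bar, which is gripped at about (252,240). Pulling now.

```bash
python3 -m jog '[[1,0,-5,1,0,0,0],[1,0,-16,2,0,0,0],[1,0,-30,2,0,0,0],[1,0,-45,2,0,0,0],[1,0,-60,2,0,0,0],[1,0,-75,2,0,0,0],[1,0,-90,2,0,0,0],[1,0,-104,2,0,0,0],[1,0,-116,2,0,0,0],[1,0,-125,2,0,0,0],[1,0,-130,2,0,0,0],[1,0,-130,2,0,0,0]]' 40
```

```text
time: 5.35
eef_pos: [0.4424, 0.1362, 0.1141]
tcp_rot: [0.727, 0.686, -0.001, -0.001]
contact_force: [-1.1, 5.5, -5.0]
opening: 0.105
finger_force: 40.0
```

```bash
python3 -m jog '[[0.7,0,0,0,0,0,0],[0.7,0,0,0,0,0,0],[0.7,0,0,0,0,0,0],[0.7,0,0,-10,0,0,0],[0.7,0,0,-30,0,0,0],[0.7,0,0,-60,0,0,0],[0.4,0,0,-100,0,0,0],[0,0,0,-140,0,0,0],[0,0,0,-150,0,0,0],[0,0,0,-150,0,0,0]]' 40
python3 - <<'E'
from h import *
for n in("top","wrist"):
    c=cam(n)
    cv2.imwrite(f"pics/{n}3.png",c["image"])
go([.44,-.15,.26],0.6);go([.449,-.356,.20],-.058)
E
```

```text
time: 6.35
eef_pos: [0.4454, 0.1357, 0.2677]
tcp_rot: [0.727, 0.686, 0.002, 0.002]
contact_force: [0.2, 0.3, 0.2]
opening: 0.957
finger_force: 0.0
go [0.44, -0.15, 0.26] 0.6 [-285.3   13.1    3.6] [-9.000e-04  9.000e-04  9.127e-01]
go [0.449, -0.356, 0.2] -0.058 [-490.4   34.2   63.7] [-6.0000e-04  1.2000e-03  1.5707e+00]
```

View pics/wrist3.png

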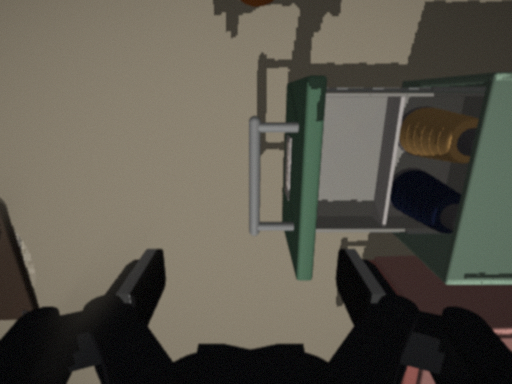

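The drawer is open, with the bay clear at about (350,145). The sand cone (435,135) and navy cone (428,197) both stand behind the divider. Next stop is near the white cone.

```bash
python3 -m jog '[[0,-300,10,0,0,0,0.9],[0,-300,10,0,0,0,0.9],[0,-300,10,0,0,0,0.9],[0,-300,10,0,0,0,0.9],[0,-300,10,0,0,0,0.9],[0,-488,-25,4,0,0,1.57],[0,-488,-25,4,0,0,1.57],[0,-488,-25,4,0,0,1.57],[0,-488,-25,4,0,0,1.57],[0,-488,-25,4,0,0,1.57],[0,-488,-25,4,0,0,1.57],[0,-488,-25,4,0,0,1.57]]' 30
python3 -m jog '[[0,0,0,0,0,0,0],[0,0,0,0,0,0,0]]'
python3 - <<'E'
from h import *
go([.39,-.356,.26],-.058)
E
```

```text
time: 7.65
eef_pos: [0.3893, -0.3503, 0.2573]
tcp_rot: [1.0, -0.03, -0.002, -0.002]
contact_force: [0.5, 0.4, -0.1]
opening: 0.997
finger_force: 0.0
time: 7.85
eef_pos: [0.3907, -0.3489, 0.2593]
tcp_rot: [1.0, -0.027, -0.001, -0.001]
contact_force: [-0.1, 0.6, 0.3]
opening: 1.005
finger_force: 0.0
go [0.39, -0.356, 0.26] -0.058 [-0.3  7.2 -0.7] [-0.0014  0.0012  0.0031]
```

Run:
```python
from h import *
c=cam("wrist");cv2.imwrite("pics/w4.png",c["image"])
t=cam("top");print("proj core",proj(c,[.454,-.356,.108]),"foot",proj(c,[.454,-.356,0]))
```

```text
proj core [np.float64(253.3), np.float64(113.8)] foot [np.float64(252.5), np.float64(108.6)]
```

View pics/w4.png

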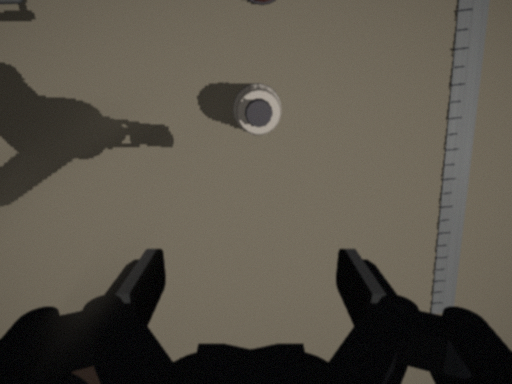

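The cone's core top is at (258,113), almost where predicted at (253,114).

Run:
```python
from h import *
c=cam("wrist");p=ray(c,258.5,113,.108);print(p)
go([p[0],p[1],.16],-.058);go([p[0],p[1],.067],-.058)
```

```text
[ 0.45474625 -0.36119826  0.108     ]
go [np.float64(0.4547462532987528), np.float64(-0.3611982632283536), 0.16] -0.058 [ 64.4   8.5 100.3] [-0.      0.      0.0026]
go [np.float64(0.4547462532987528), np.float64(-0.3611982632283536), 0.067] -0.058 [ 64.4   8.5 193.3] [-0.      0.      0.0026]
```

```bash
python3 -m jog '[[0,40,7,0,0,0,0],[0,64,7,20,0,0,0],[0,64,7,60,0,0,0],[0,64,7,90,0,0,0],[0,64,7,115,0,0,0],[0,64,7,140,0,0,0],[0,64,7,165,0,0,0],[0,64,7,183,0,0,0],[0,64,7,193,0,0,0],[0,64,7,193,0,0,0],[0,64,7,193,0,0,0]]' 25
python3 -m jog '[[0.3,0,0,0,0,0,0],[0.5,0,0,0,0,0,0],[0.6,0,0,0,0,0,0],[0.7,0,0,0,0,0,0],[0.7,0,0,0,0,0,0],[0.7,0,0,0,0,0,0]]' 25
```

```text
time: 9.1
eef_pos: [0.4547, -0.3609, 0.0682]
tcp_rot: [1.0, -0.028, 0.0, 0.0]
contact_force: [-0.1, -0.9, 0.3]
opening: 1.003
finger_force: 0.0
time: 9.7
eef_pos: [0.4548, -0.3608, 0.0687]
tcp_rot: [1.0, -0.029, 0.001, 0.0]
contact_force: [-0.9, 2.2, 6.3]
opening: 0.553
finger_force: 25.6
```

```bash
python3 -m jog '[[0.8,0,0,-5,0,0,0],[0.8,0,0,-20,0,0,0],[0.8,0,0,-45,0,0,0],[0.8,0,0,-80,0,0,0],[0.8,0,0,-120,0,0,0],[0.8,0,0,-160,0,0,0],[0.8,0,0,-190,0,0,0],[0.8,0,0,-202,0,0,0],[0.8,0,0,-202,0,0,0]]' 30
python3 - <<'E'
from h import *
im=cv2.imread("pics/top3.png");cv2.imwrite("pics/z3.png",cv2.resize(im[100:260,165:325],None,fx=3.7,fy=3.7,interpolation=cv2.INTER_CUBIC))
go([.5502,.1299,.27],-.058)
E
```

```text
time: 10.6
eef_pos: [0.4547, -0.3613, 0.2718]
tcp_rot: [1.0, -0.029, 0.002, 0.002]
contact_force: [0.0, -0.4, -1.9]
opening: 0.555
finger_force: 31.0
go [0.5502, 0.1299, 0.27] -0.058 [ 6.730e+01 -4.959e+02  3.000e-01] [ 0.0034 -0.0031  0.0008]
```

View pics/z3.png

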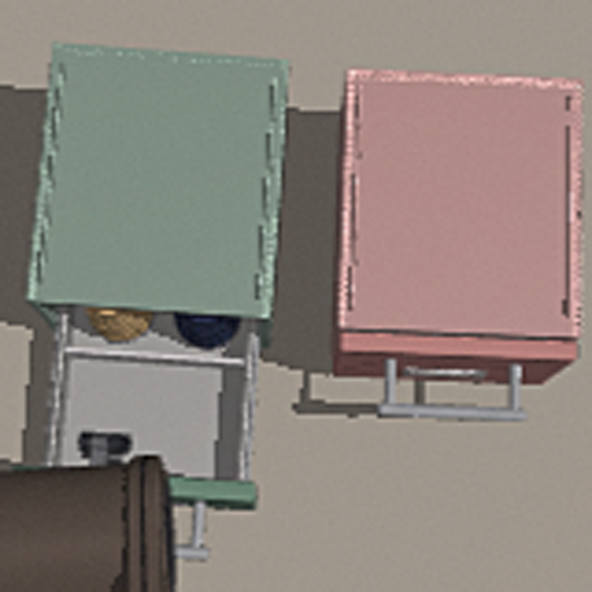

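The top view shows the divider from about (66,352) to (245,362), both stored cones upright and the bar's right end at (207,553). I'll use these to cross-check the bay centre.

Run:
```python
from h import *
c=cam("top")
q=lambda X,Y,z:ray(c,165+(X+.5)/3.7-.5,100+(Y+.5)/3.7-.5,z)
d=(q(66,354,.054)+q(245,364,.054))/2;ax=np.array([.9983,-.058,0])
print("div front",d,"bay",d-.052*ax); e=q(208,553,.112);print("barR",e,"bay",e+.055*np.array([.058,.9983,0])+.108*ax)
e=q(256,490,.147);print("panel corner R",e)
go([.5502,.1299,.27],-.058)
```

```text
div front [0.60566127 0.1282795  0.054     ] bay [0.55374967 0.1312955  0.054     ]
barR [0.44396719 0.07809753 0.112     ] bay [0.55497359 0.12674003 0.112     ]
panel corner R [0.49123052 0.04093847 0.147     ]
go [0.5502, 0.1299, 0.27] -0.058 [  68.  -495.2   -0.9] [ 0.0003 -0.0001  0.0007]
```

```bash
python3 -m jog '[[0.8,5,-30,0,0,0,0],[0.8,12,-75,0,0,0,0],[0.8,18,-120,0,0,0,0],[0.8,24,-165,0,0,0,0],[0.8,30,-210,0,0,0,0],[0.8,36,-255,0,0,0,0],[0.8,42,-300,0,0,0,0],[0.8,48,-345,0,0,0,0],[0.8,54,-390,0,0,0,0],[0.8,60,-435,0,0,0,0],[0.8,65,-475,0,0,0,0],[0.8,66,-493,0,0,0,0]]' 30
python3 -m jog '[[0.8,0,0,0,0,0,0],[0.8,0,0,0,0,0,0],[0.8,0,0,0,0,0,0]]' 30
python3 - <<'E'
from h import *
go([.5502,.1299,.27],-.058)
E
```

```text
time: 11.85
eef_pos: [0.5469, 0.1309, 0.2657]
tcp_rot: [1.0, -0.027, -0.003, -0.0]
contact_force: [-0.2, 0.5, -2.4]
opening: 0.551
finger_force: 31.2
time: 12.15
eef_pos: [0.5477, 0.1268, 0.2678]
tcp_rot: [1.0, -0.029, -0.001, 0.0]
contact_force: [-0.9, -0.2, -2.1]
opening: 0.553
finger_force: 31.2
go [0.5502, 0.1299, 0.27] -0.058 [ 2.4 -3.3 -2.2] [ 0.0007  0.0027 -0.0003]
```

```bash
python3 -m jog '[[0.8,4,-3,5,0,0,0],[0.8,4,-3,25,0,0,0],[0.8,4,-3,50,0,0,0],[0.8,4,-3,75,0,0,0],[0.8,4,-3,100,0,0,0],[0.8,4,-3,125,0,0,0],[0.8,4,-3,145,0,0,0],[0.8,4,-3,160,0,0,0],[0.8,4,-3,169,0,0,0],[0.8,4,-3,174,0,0,0],[0.8,4,-3,174,0,0,0],[0.8,4,-3,174,0,0,0]]' 30
```

```text
time: 13.35
eef_pos: [0.5532, 0.1306, 0.0963]
tcp_rot: [1.0, -0.029, 0.001, -0.0]
contact_force: [-0.3, -0.2, -0.5]
opening: 0.55
finger_force: 31.2
```

```bash
python3 -m jog '[[0.8,0,0,1,0,0,0],[0.8,0,0,2,0,0,0],[0.8,0,0,3,0,0,0],[0.8,0,0,3,0,0,0],[0.8,0,0,3,0,0,0]]' 30
python3 -m jog '[[0.8,0,0,1,0,0,0],[0.8,0,0,2,0,0,0],[0.8,0,0,2,0,0,0],[0.8,0,0,2,0,0,0]]' 30
```

```text
time: 13.85
eef_pos: [0.5524, 0.1306, 0.0923]
tcp_rot: [1.0, -0.029, -0.0, -0.0]
contact_force: [0.7, -0.0, -1.7]
opening: 0.549
finger_force: 31.2
time: 14.25
eef_pos: [0.5524, 0.1306, 0.0902]
tcp_rot: [1.0, -0.029, -0.0, 0.0]
contact_force: [-1.1, 0.2, -0.8]
opening: 0.549
finger_force: 31.2
```

```bash
python3 -m jog '[[0.8,0,0,1,0,0,0],[0.8,0,0,2,0,0,0],[0.8,0,0,2,0,0,0],[0.8,0,0,2,0,0,0]]' 30
```

```text
time: 14.65
eef_pos: [0.5527, 0.1306, 0.0889]
tcp_rot: [1.0, -0.029, 0.0, -0.0]
contact_force: [-0.3, 0.0, 3.1]
opening: 0.553
finger_force: 31.6
```

The floor has been touched (+3 N), so I'll release gently and lift.

```bash
python3 -m jog '[[0.4,0,0,0,0,0,0],[0.35,0,0,0,0,0,0],[0.3,0,0,0,0,0,0],[0.2,0,0,0,0,0,0],[0.1,0,0,0,0,0,0],[0.1,0,0,0,0,0,0],[0.1,0,0,0,0,0,0],[0.1,0,0,0,0,0,0],[0.1,0,0,0,0,0,0]]' 30
python3 -m jog '[[0.1,0,0,-5,0,0,0],[0.1,0,0,-20,0,0,0],[0.1,0,0,-40,0,0,0],[0.1,0,0,-70,0,0,0],[0.1,0,0,-100,0,0,0],[0.1,0,0,-130,0,0,0],[0.1,0,0,-160,0,0,0],[0.1,0,0,-175,0,0,0],[0.1,0,0,-175,0,0,0]]'
python3 - <<'E'
from h import *
print(get_state()["eef_pos"])
go([.42,.137,.26],1.513)
E
```

```text
time: 15.55
eef_pos: [0.5524, 0.1306, 0.0883]
tcp_rot: [1.0, -0.029, -0.0, 0.0]
contact_force: [-0.4, 0.0, 0.1]
opening: 0.897
finger_force: 0.0
time: 16.45
eef_pos: [0.5538, 0.1307, 0.2673]
tcp_rot: [1.0, -0.029, 0.003, -0.0]
contact_force: [-0.6, -0.0, 0.2]
opening: 0.895
finger_force: 0.0
[0.55383968 0.13066747 0.26730618]
go [0.42, 0.137, 0.26] 1.513 [-134.     1.3    6.4] [ 0.0048 -0.006  -1.5702]
```

```bash
python3 -m jog '[[0.65,-50,0,0,0,0,-0.15],[0.65,-100,0,0,0,0,-0.3],[0.65,-111,1,0,0,0,-0.45],[0.65,-111,1,0,0,0,-0.6],[0.65,-111,1,0,0,0,-0.75],[0.65,-111,1,0,0,0,-0.9],[0.65,-111,1,0,0,0,-1.05],[0.65,-111,1,0,0,0,-1.2],[0.65,-111,1,0,0,0,-1.35],[0.65,-111,1,0,0,0,-1.5],[0.65,-111,1,0,0,0,-1.57],[0.65,-111,1,0,0,0,-1.57]]' 40
python3 -m jog '[[0.65,0,0,0,0,0,0],[0.65,0,0,0,0,0,0]]'
python3 - <<'E'
from h import *
c=cam("wrist");cv2.imwrite("pics/w5.png",c["image"]);print(get_state()["opening"])
go([.4424,.1362,.1142],1.513)
E
```

```text
time: 17.65
eef_pos: [0.4406, 0.1358, 0.2614]
tcp_rot: [0.727, 0.686, -0.001, -0.001]
contact_force: [-0.0, -0.0, -0.2]
opening: 0.353
finger_force: 0.0
time: 17.85
eef_pos: [0.4412, 0.1359, 0.2626]
tcp_rot: [0.728, 0.686, -0.001, -0.0]
contact_force: [-0.4, 0.7, 0.0]
opening: 0.348
finger_force: 0.0
0.34855258893245333
go [0.4424, 0.1362, 0.1142] 1.513 [  0.4   1.2 148.6] [-0.0009  0.0001 -0.001 ]
```

View pics/w5.png

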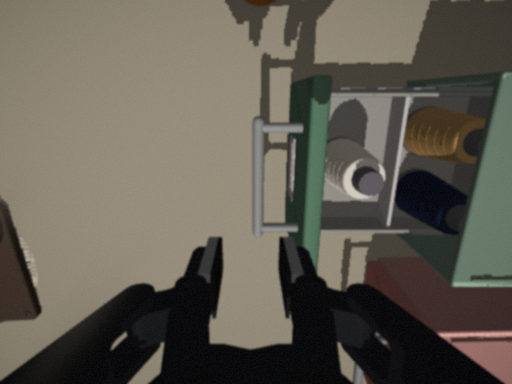

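The white cone stands upright in the bay (core at 370,181), and the bar at about (258,177) lies between the fingers. Descending to re-grip.

```bash
python3 -m jog '[[0.65,0,2,30,0,0,0],[0.65,0,2,60,0,0,0],[0.65,0,2,85,0,0,0],[0.65,0,2,105,0,0,0],[0.65,0,2,120,0,0,0],[0.65,0,2,132,0,0,0],[0.65,0,2,141,0,0,0],[0.65,0,2,145,0,0,0],[0.65,0,2,145,0,0,0]]' 40
python3 -m jog '[[0.8,0,0,0,0,0,0],[0.9,0,0,0,0,0,0],[1,0,0,0,0,0,0],[1,0,0,0,0,0,0],[1,0,0,0,0,0,0]]' 40
```

```text
time: 18.8
eef_pos: [0.4435, 0.1358, 0.1181]
tcp_rot: [0.727, 0.686, -0.0, -0.0]
contact_force: [-0.7, -0.2, 0.6]
opening: 0.35
finger_force: 0.0
time: 19.3
eef_pos: [0.4445, 0.1358, 0.1195]
tcp_rot: [0.727, 0.686, 0.001, 0.001]
contact_force: [1.0, 0.1, 4.4]
opening: 0.104
finger_force: 39.4
```

Gripped. Now pushing in smoothly.

```bash
python3 -m jog '[[1,0,3,0,0,0,0],[1,0,9,0,0,0,0],[1,0,19,0,0,0,0],[1,0,31,0,0,0,0],[1,0,43,0,0,0,0],[1,0,56,0,0,0,0],[1,0,69,0,0,0,0],[1,0,82,0,0,0,0],[1,0,94,0,0,0,0],[1,0,105,0,0,0,0],[1,0,113,0,0,0,0],[1,0,118,0,0,0,0]]' 40
python3 -m jog '[[1,0,2,0,0,0,0],[1,0,4,0,0,0,0],[1,0,6,0,0,0,0],[1,0,7,0,0,0,0],[1,0,8,0,0,0,0],[1,0,8,0,0,0,0]]' 40
```

```text
time: 20.5
eef_pos: [0.5621, 0.129, 0.1195]
tcp_rot: [0.727, 0.686, 0.0, 0.0]
contact_force: [-1.8, 1.0, 7.5]
opening: 0.108
finger_force: 39.7
time: 21.1
eef_pos: [0.5697, 0.1286, 0.1195]
tcp_rot: [0.727, 0.686, 0.0, 0.0]
contact_force: [-1.2, -0.3, 6.6]
opening: 0.113
finger_force: 39.6
```

```bash
python3 -m jog '[[1,0,1,0,0,0,0],[1,0,2,0,0,0,0],[1,0,3,0,0,0,0],[1,0,4,0,0,0,0],[1,0,4,0,0,0,0]]' 40
python3 -m jog '[[1,0,1,0,0,0,0],[1,0,2,0,0,0,0],[1,0,3,0,0,0,0],[1,0,4,0,0,0,0],[1,0,4,0,0,0,0]]' 40
```

```text
time: 21.6
eef_pos: [0.5736, 0.1283, 0.1195]
tcp_rot: [0.727, 0.686, 0.0, 0.0]
contact_force: [-2.1, 0.2, 5.8]
opening: 0.107
finger_force: 39.6
time: 22.1
eef_pos: [0.575, 0.1283, 0.1194]
tcp_rot: [0.727, 0.686, -0.003, -0.003]
contact_force: [-9.0, -1.2, 12.5]
opening: 0.107
finger_force: 40.2
```

```bash
python3 -m jog '[[1,0,1,0,0,0,0],[1,0,2,0,0,0,0],[1,0,3,0,0,0,0],[1,0,3,0,0,0,0]]' 40
python3 -m jog '[[1,0,-2,0,0,0,0],[1,0,-4,0,0,0,0],[1,0,-4,0,0,0,0]]' 40
```

```text
time: 22.5
eef_pos: [0.5752, 0.1283, 0.1194]
tcp_rot: [0.727, 0.687, -0.006, -0.006]
contact_force: [-17.8, -1.4, 17.6]
opening: 0.106
finger_force: 40.9
time: 22.8
eef_pos: [0.575, 0.1283, 0.1195]
tcp_rot: [0.727, 0.686, -0.002, -0.001]
contact_force: [-5.5, -1.1, 10.0]
opening: 0.109
finger_force: 40.1
```

```bash
python3 -m jog '[[0.85,0,0,0,0,0,0],[0.75,0,0,0,0,0,0],[0.68,0,0,0,0,0,0],[0.68,0,0,0,0,0,0],[0.68,0,0,-5,0,0,0],[0.68,0,0,-20,0,0,0],[0.68,0,0,-45,0,0,0],[0.68,0,0,-80,0,0,0],[0.68,0,-30,-120,0,0,0],[0.68,0,-60,-140,0,0,0],[0.68,0,-75,-140,0,0,0],[0.68,0,-75,-140,0,0,0]]' 40
python3 - <<'E'
from h import *
c=cam("wrist");print(get_state()["eef_pos"])
t=cam("top")["image"]
w=c["image"]
cv2.imwrite("pics/end.png",np.hstack([cv2.resize(w,(400,300)),cv2.resize(t,(400,300))]))
for X in([.5776,.1856,.112],[.5679,.072,.112]):print(proj(c,X))
E
```

```text
time: 24.0
eef_pos: [0.5008, 0.1328, 0.2609]
tcp_rot: [0.727, 0.687, 0.002, 0.001]
contact_force: [-0.2, -1.0, -0.7]
opening: 0.319
finger_force: 0.0
[0.50139463 0.13259403 0.25991698]
[np.float64(330.8), np.float64(120.4)]
[np.float64(318.3), np.float64(234.2)]
```

View pics/end.png

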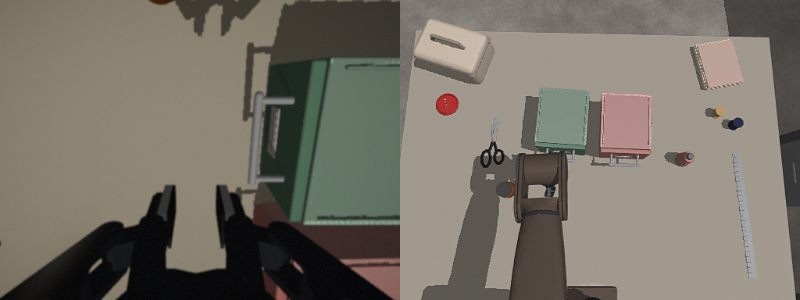

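The left view shows the green drawer flush with its unit and the bar clear of the fingers. In the top view the pink drawer, rose cone, jar and shears are where they started.

```bash
python3 -c "
from plant import workorder
print(workorder.sign_off())"
```

```text
the job is handed in; nothing more can be done
None
```

I put the white cone upright in the green drawer's front compartment, pushed the drawer against its stop and handed the job in at about 24 s; sign-off returned no verdict, and with the drawer shut I could not check the cones inside again.

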